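# Find the rattling case

### The arm

A 6-joint arm with a two-finger parallel gripper is mounted at the origin on the work surface. World frame = base frame: x ahead of the robot, y to its left, z up, the work surface at z = 0. Lengths are in m, angles in rad, forces in N, time in s.
With the tool pointing down it reaches from about 0.275 to 0.825 m from the base axis. Payload 5.2 kg.
Tool frame: the origin (TCP) lies midway between the tips of the shut fingers; the grasp point (between the pads) lies 19 mm behind it; z points along the fingers, y is the line along which they close (so a half turn about z gives the same grasp; the last joint's range is limited). The gripper opens to 93 mm and grips with 3 to 60 N. Pads are 15 mm wide; open, the fingers measure 128 mm over their backs; the gripper's body (75 mm by 188 mm) begins 65 mm behind the grasp point.
Start: joints at [1.035, 0.259, 1.535, -0, 1.348, -0.203], TCP at [0.18, 0.52, 0.181] pointing down, gripper open.
Joint ranges: [-3.14, 3.14], [-0.91, 2.08], [0.19, 2.58], [-1.22, 4.36], [0.22, 2.71], [-3.12, 3.12]. Speed limits (rad/s): [2.57, 2.57, 3.14, 3.14, 3.14, 3.14].

### API

Orientations are given as a unit quaternion [x, y, z, w].
In Python, from workcell import ctrl, vision, workorder gives the robot as it stands.
- The arm moves only by the tool play_rows, never from a script. Its argument "series" is a list of rows, each a list of 7 numbers: the turn, a rotation vector about the tool's x, y, z scaled (see below), then the shift along the tool's x, y, z scaled (see below), then the opening, from 0 (shut) to 1 (fully open). In form: [[rx, ry, rz, tx, ty, tz, gripper], ...]. A call has 1 to 5 rows; each row shifts and turns the commanded pose from where the row before left it, along the tool's axes as they then stand; what a row does not reach is not made up. The controller multiplies each number of a shift by 150 mm and each number of a turn by 2 pi rad. A row lasts 1/10 s, in which the tool goes at most 50 mm and 8.59 degrees, less where a joint would pass 70% of its speed; a pose out of reach is approached as far as the arm can. A call with a number of a shift or a turn outside -1 to 1 is refused whole. A call with a gripper value outside its range is refused whole. The fingers move at their own pace and stop on an object; "force" is the grip in N (left out, the last holds). Time passes only in rows, so rows that do not move let the fingers close. It gives the time, the measured TCP pose, the force, the opening and the grip force at its end, in the units of the state.
- ctrl.sense(): the state, without advancing time (a new reading comes with each control period).
- vision.capture(name): name is "scene" or "top"; returns the picture (420x560x3 uint8, red, green, blue); there is no depth.
- vision.get_calibration(name): a dict with "K" (3x3 intrinsics, pixels), "D" ([k1, k2, p1, p2, k3] as OpenCV has them; the pictures are not rectified), "eye" and "attitude" of the camera in the world. Camera axes: x right, y up, looking along -z (the intrinsics and any distortion apply to the point x, -y, -z); pixel columns grow to the right and rows downward; lengths in m; the calibration is good to about 2 mm. A picture is of the moment at which its call begins. get_calibration takes no time and is no camera call.
- workorder.job_done(): hands the job in; it is judged then, once.
The state is a dict: "time": time; "qpos": joint angles; "joint_velocities": joint speeds; "tau": joint torques, N m; "ee_pos": TCP position; "orientation": TCP orientation; "contact_force": force on the tool from outside, world axes, zero at the start; "torque": the same for the moment, N m; "gripper_width": finger opening in m; "finger_force": force on a finger pad.
Only numpy, scipy, OpenCV 4.12 (cv2) and the standard library are available. Lean on these libraries where they do the work, as an engineer would, in place of code of your own. Each camera call takes 0.05 s, during which the arm holds its last target. There are 200 camera calls.

### The job

Something loose was sealed into one of the three closed cases by mistake. Pick up as many as you need to and shake them in the air, tipping each well from end to end, to find out which one rattles; stack the two quiet ones squarely, one on the other, on the case that starts the column on the dolly, and then hold the rattling one out level and still over the inspection tray, clear above it, and finish while still holding it there. Leave the bottle, the pen cup and the roll of tape where they are.

Things in the scene. Friction and masses are not known exactly. Their poses are not given: they have to be found in the camera images.
- case_left_center (a point): centre (half-way up) of the left one (largest y, nearest the column) of three identical sealed cream plastic cases standing in a row: 120 long (its x), 60 wide (its y), 56 high (z), lid shut, smooth upright sides, flat top, steel clip 3 thick on each end. Each weighs 0.21 to 0.92 kg at random, so weight does not tell which one rattles
- case_middle_center (a point): centre of the middle case, same as the left one. In one of the three (any of them) a loose 250 g steel disc (slug) slides on the inner floor, up to 35 either way from the middle along the case's x; it moves off when tilted by 10 to 15 degrees and stays where it stopped once level. In the other two nothing moves, weight centred
- case_right_center (a point): centre of the right case (smallest y), same as the left one. The loose disc cannot be seen: it is felt in the force and moment on the tool or in the joint torques, as knocks when shaken and as a shift of weight (moment about 0.17 N m between its two ends) after tipping the case end to end and levelling it
- column_top (a point): centre of the top face of the column's first case, 76 above the table: the same kind of cream case (120 along x, 60 along y, 56 high), fixed on a black dolly (136 x 76, 20 high), left of the row. Further cases stand on it with their length along its x, either way round; it does not move
- tray_center (a point): centre of the floor (3 above the table) of the fixed shallow aluminium inspection tray, 120 (x) x 170 (y), rim 14 high, black rubber mat inside, beyond the row of cases
- spray: bystander: white plastic bottle with blue cap, 60 across, 170 high; origin at the centre of its underside
- pen_cup: bystander: grey cup with pens, 70 across, 85 high (pens to 118); origin at the centre of its underside
- tape: bystander: roll of tape lying flat, 90 across, 24 high; origin at the centre of its underside
There are look-alikes about, which are no part of the job. What is shaped like the part that bears case_right_center but purple is not meant.

How it is judged:
By the outcome, as a careful person would: the job done as asked, in the order asked, and still so for the second after the job is handed in, while the arm keeps its last pose, push and grip.
It also fails if it takes over 72 s, if anything falls off the work surface, if the arm or the gripper's body presses on something with over 40 N, if the wrist force passes 120 N, or if a joint passes its speed limit or range.

## Working session

There is one attempt and no reset: what is moved stays moved. The work goes in short steps, Python scripts to look and compute and a tool call to move; the robot and the scene stay as the last step left them, time stands still between calls to the robot, and variables do not carry over. Pictures are saved under pics/ and viewed, at most 10 in all, crops included, and the job is handed in when it is done.

Besides the shell and the picture viewer there is one more tool, called after "Request:" as name(argument=value, ...), one argument or row to a line, values as JSON. play_rows: Moves the arm, as the interface text tells. Shifts and turns lie within -1 to 1; 1 stands for 150 mm of shift or 2 pi rad of turn. Its arguments: {"type":"object","properties":{"series":{"type":"array","items":{"type":"array","items":{"type":"number"}}},"force":{"type":"number"}},"required":["series"]}

```bash
mkdir -p pics; ls; cat > h.py <<'E'
import numpy as np,cv2
from scipy.spatial.transform import Rotation as R
from workcell import ctrl,vision,workorder
def cal(n):
    c=vision.get_calibration(n); K=np.array(c["K"],float);D=np.array(c["D"],float)
    a=np.array(c["attitude"],float)
    M=a if a.shape==(3,3) else R.from_quat(a).as_matrix()
    return K,D,np.array(c["eye"],float),M
def cast(n,px,z):
    K,D,e,M=cal(n)
    u=cv2.undistortPoints(np.array(px,float).reshape(-1,1,2),K,D)[:,0]
    d=np.c_[u[:,0],-u[:,1],-np.ones(len(u))]@M.T
    return e+d*((z-e[2])/d[:,2])[:,None]
def snap(n,f):
    im=vision.capture(n); cv2.imwrite('pics/'+f,im[:,:,::-1]); return im
E
python3 - <<'E'
from h import *
for n in("scene","top"):
    snap(n,n+"0.png"); print(vision.get_calibration(n))
print(ctrl.sense())
E
```

```text
pics
{'K': array([[524.61121258,   0.        , 284.55929617],
       [  0.        , 524.61121258, 218.38731105],
       [  0.        ,   0.        ,   1.        ]]), 'D': array([-0.1941776,  0.       ,  0.       ,  0.       ,  0.       ]), 'eye': array([1.40246491, 0.82484846, 1.32349343]), 'attitude': array([0.1475451 , 0.33904565, 0.84551529, 0.38520435])}
{'K': array([[519.89212886,   0.        , 276.74842233],
       [  0.        , 519.89212886, 213.06384436],
       [  0.        ,   0.        ,   1.        ]]), 'D': array([-0.11664694,  0.        ,  0.        ,  0.        ,  0.        ]), 'eye': array([0.42979603, 0.02080275, 1.5008053 ]), 'attitude': array([-0.02917581,  0.02548242,  0.71361327, -0.69946803])}
{'time': 0.1, 'qpos': array([ 1.03517890e+00,  2.59253570e-01,  1.53594240e+00, -9.48511462e-06,
        1.34800371e+00, -2.02817428e-01]), 'joint_velocities': array([-0.00126978, -0.00301065, -0.00196333, -0.00070982,  0.00054126,
        0.00106743]), 'tau': array([ 1.73377965e-03, -4.38210869e+01, -2.84638900e+01,  7.20492750e-02,
        3.62858491e-02, -3.90256037e-05]), 'ee_pos': array([0.1793892 , 0.51935179, 0.17992234]), 'orientation': array([ 1.65632064e-01,  9.86187291e-01, -7.51031613e-04, -2.85662884e-04]), 'contact_force': array([-0.31457259,  0.78274135,  0.10580375]), 'torque': array([0.0024417 , 0.0190505 , 0.03896116]), 'finger_force': 0.0, 'gripper_width': 0.09298012264675899}
```

View pics/scene0.png

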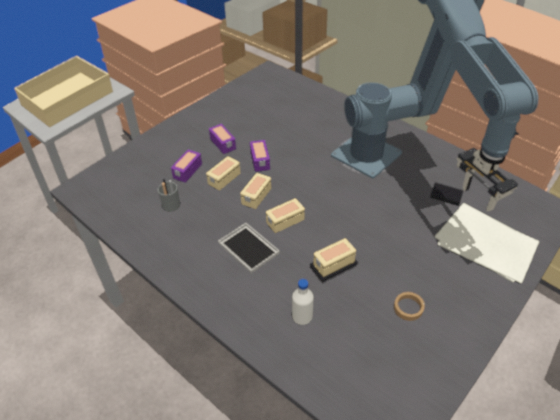

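View pics/top0.png

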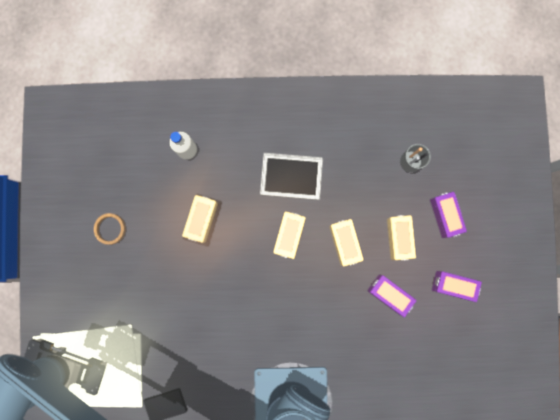

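The top view shows three cream cases at px (290,235), (347,243) and (402,238), and the column case on its dolly at (200,219). The tray is at (292,176), bottle (183,146), cup (417,157) and tape (109,229). The purple look-alikes are at (393,295), (458,286) and (450,215). The cream case with the smallest y is the one at (402,238), since colour rules out the purple ones. I'll measure and confirm in a crop.

```bash
python3 - <<'E'
from h import *
im=cv2.imread('pics/top0.png'); hsv=cv2.cvtColor(im,cv2.COLOR_BGR2HSV)
crop=cv2.resize(im[185:275,170:435],None,fx=3,fy=3,interpolation=cv2.INTER_CUBIC)
cv2.imwrite('pics/crop0.png',crop)
for n,(x,y) in dict(col=(200,219),L=(290,235),M=(347,243),R=(402,238)).items():
    m=((hsv[:,:,0]<32)&(hsv[:,:,1]>50)&(hsv[:,:,2]>110)).astype(np.uint8)
    b=np.zeros_like(m); cv2.circle(b,(x,y),36,1,-1); m*=b
    nl,lab,st,ce=cv2.connectedComponentsWithStats(m); i=1+st[1:,4].argmax()
    m=(lab==i)
    c=cv2.findContours(m.astype(np.uint8),0,1)[0][0]
    print(n,'cream',st[i],cv2.minAreaRect(c))
    s=m&(hsv[:,:,0]<17); 
    c=max(cv2.findContours(s.astype(np.uint8),0,1)[0],key=cv2.contourArea)
    r=cv2.minAreaRect(c); z=0.076 if n=='col' else .056
    P=cast('top',cv2.boxPoints(r),z)
    e=[(P[(k+1)%4]-P[k])[:2] for k in range(2)]; e.sort(key=np.linalg.norm)
    print('  label',r,P.mean(0).round(4),[np.linalg.norm(v).round(4) for v in e],'yaw',(np.degrees(np.arctan2(e[1][1],e[1][0]))+90)%180-90)
    print('  V inside',np.percentile(hsv[:,:,2][m],[5,25,50,75,95]))
E
```

```text
col cream [181 194  37  52 522] ((201.3387908935547, 219.84381103515625), (30.062946319580078, 47.47837829589844), 17.52556800842285)
  label ((210.21112060546875, 230.59388732910156), (13.22817611694336, 36.0510368347168), 34.592288970947266) [0.4957 0.211  0.076 ] [np.float64(0.0367), np.float64(0.099)] yaw -35.446402428926355
  V inside [121.   134.   177.   234.75 253.  ]
L cream [278 218  21  34 381] ((288.9433898925781, 234.6981201171875), (13.736054420471191, 31.592926025390625), 15.945395469665527)Traceback (most recent call last):
  File "<stdin>", line 13, in <module>
ValueError: max() iterable argument is empty
```

View pics/crop0.png

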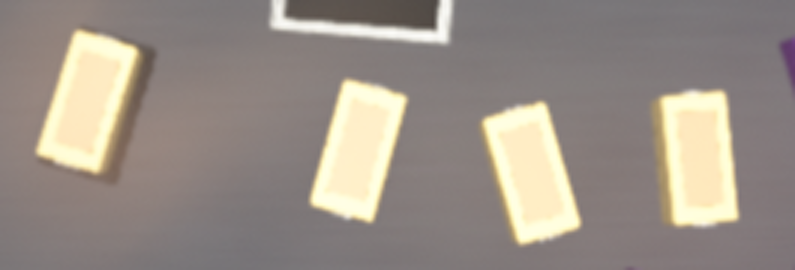

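The crop shows four cream cases with bright top faces, the column at left on its dark dolly and no purple among them. Their crop centres are (88,103), (358,150), (532,172) and (700,158). Next I threshold the bright top faces.

```bash
cat >> h.py <<'E'
def face(im,x,y,z,cam='top',rad=40,vmin=215):
    hsv=cv2.cvtColor(im,cv2.COLOR_RGB2HSV)
    f=4; x0,y0=int(x-rad),int(y-rad)
    c=cv2.resize(hsv[y0:y0+2*rad,x0:x0+2*rad],None,fx=f,fy=f,interpolation=cv2.INTER_LINEAR)
    m=((c[:,:,2]>vmin)&(c[:,:,0]<36)&(c[:,:,1]>20)).astype(np.uint8)
    m=cv2.morphologyEx(m,cv2.MORPH_OPEN,np.ones((9,9)))
    cs=cv2.findContours(m,0,1)[0]
    ct=max(cs,key=cv2.contourArea)
    px=(ct.reshape(-1,2)+.5)/f-.5+[x0,y0]
    P=cast(cam,px,z)[:,:2]
    r=cv2.minAreaRect((P*1000).astype(np.float32))
    b=cv2.boxPoints(r)/1000; e=sorted([b[1]-b[0],b[2]-b[1]],key=np.linalg.norm)
    return np.array(r[0])/1000,sorted(r[1]),(np.degrees(np.arctan2(e[1][1],e[1][0]))+90)%180-90
E
python3 - <<'E'
from h import *
im=cv2.imread('pics/top0.png')[:,:,::-1].copy()
for v in(190,215,235):
  for n,(x,y,z) in dict(col=(200,219,.076),L=(290,235,.056),M=(347,243,.056),R=(402,238,.056)).items():
    print(v,n,face(im,x,y,z,rad=32,vmin=v))
hsv=cv2.cvtColor(im,cv2.COLOR_RGB2HSV)
m=((hsv[:,:,1]<70)&(hsv[:,:,2]>150)).astype(np.uint8)[140:210,245:340]
c=max(cv2.findContours(m,0,1)[0],key=cv2.contourArea).reshape(-1,2)+[245,140]
r=cv2.minAreaRect((cast('top',c,.014)[:,:2]*1000).astype(np.float32));print('tray',r)
s=cv2.imread('pics/scene0.png')
K,D,e,M=cal('scene')
print('bottle/cup base top-view', cast('top',[(193,155),(419,160),(109,229)],[0.0]).round(3))
print('tcp start', ctrl.sense()['time'])
E
```

```text
190 col (array([0.53011414, 0.2426478 ]), [64.54432678222656, 124.86018371582031], np.float32(-18.104797))
190 L (array([ 0.48087897, -0.00547745]), [63.174713134765625, 125.76638793945312], np.float32(-16.84774))
190 M (array([ 0.45660529, -0.16528473]), [64.27822875976562, 126.26043701171875], np.float32(14.710648))
190 R (array([ 0.46686536, -0.32274524]), [65.0135726928711, 126.51581573486328], np.float32(3.8442917))
215 col (array([0.53010229, 0.24278212]), [61.923709869384766, 122.32022094726562], np.float32(-18.160515))
215 L (array([ 0.48076111, -0.00547019]), [61.215538024902344, 123.45939636230469], np.float32(-16.821152))
215 M (array([ 0.45654605, -0.16545825]), [61.90682601928711, 123.40113830566406], np.float32(14.707855))
215 R (array([ 0.46680646, -0.32295215]), [62.323909759521484, 123.8595199584961], np.float32(3.7787552))
235 col (array([0.53019067, 0.24288144]), [59.36995315551758, 119.977294921875], np.float32(-18.223877))
235 L (array([ 0.48085403, -0.0053033 ]), [59.08427810668945, 120.89176940917969], np.float32(-16.72416))
235 M (array([ 0.4566033 , -0.16571671]), [59.69765090942383, 121.11077880859375], np.float32(14.799057))
235 R (array([ 0.46664557, -0.32299304]), [59.57640838623047, 121.63671112060547], np.float32(3.7752304))
tray ((652.0150146484375, -15.582191467285156), (175.45089721679688, 125.87433624267578), 84.05266571044922)
bottle/cup base top-view [[ 0.722  0.27   0.   ]
 [ 0.694 -0.394  0.   ]
 [ 0.509  0.52   0.   ]]
tcp start 0.1
```

```bash
cat >> h.py <<'E'
def plan(x,y,z,yaw,tilt=0,step=.045):
    "yaw of case x axis deg; tool y along case y; tilt about tool y deg"
    s=ctrl.sense(); p=np.array(s['ee_pos']); T=R.from_quat(s['orientation'])
    t=np.radians(yaw)
    G=R.from_matrix(np.array([[-np.cos(t),-np.sin(t),0],[-np.sin(t),np.cos(t),0],[0,0,-1]]).T)*R.from_euler('y',tilt,degrees=True)
    rv=(T.inv()*G).as_rotvec(); d=np.array([x,y,z])-p
    n=int(max(np.ceil(np.linalg.norm(d)/step),np.ceil(np.degrees(np.linalg.norm(rv))/8),1))
    print('t',round(s['time'],2),'p',p.round(4),'turn tot',(rv/2/np.pi).round(4),'shift tot(after turn)',(G.inv().apply(d)/.15).round(3),'n',n,
      'per row',(rv/2/np.pi/n).round(4),(G.inv().apply(d)/.15/n).round(4))
E
python3 - <<'E'
from h import *
plan(.4808,-.0054,.18,-16.8)
E
```

```text
t 0.1 p [0.1794 0.5194 0.1799] turn tot [-0.0002 -0.0001 -0.0063] shift tot(after turn) [-2.935e+00 -2.768e+00 -1.000e-03] n 14 per row [-0.     -0.     -0.0004] [-0.2096 -0.1977 -0.    ]
```

Request:
play_rows(
  series=[
    [0,0,-0.0063,0,0,0,1],
    [0,0,0,-0.21,-0.198,0,1],
    [0,0,0,-0.21,-0.198,0,1],
    [0,0,0,-0.21,-0.198,0,1],
    [0,0,0,-0.21,-0.198,0,1],
  ],
  force=55,
)

```text
time: 0.6
ee_pos: [0.2661, 0.3681, 0.1803]
orientation: [0.146, 0.989, -0.0, -0.0]
contact_force: [1.2, 0.1, 0.4]
gripper_width: 0.0932
finger_force: 0.0
```

Request:
play_rows(
  series=[
    [0,0,0,-0.21,-0.198,0,1],
    [0,0,0,-0.21,-0.198,0,1],
    [0,0,0,-0.21,-0.198,0,1],
    [0,0,0,-0.21,-0.198,0,1],
    [0,0,0,-0.21,-0.198,0,1],
  ],
)

```text
time: 1.1
ee_pos: [0.3741, 0.1804, 0.1806]
orientation: [0.146, 0.989, 0.0, -0.0]
contact_force: [1.1, 0.1, -0.5]
gripper_width: 0.0929
finger_force: 0.0
```

Request:
play_rows(
  series=[
    [0,0,0,-0.21,-0.198,0,1],
    [0,0,0,-0.21,-0.198,0,1],
    [0,0,0,-0.21,-0.198,0,1],
    [0,0,0,-0.21,-0.198,0,1],
    [0,0,0,-0.21,-0.194,0,1],
  ],
)

```text
time: 1.6
ee_pos: [0.4822, -0.0068, 0.1804]
orientation: [0.146, 0.989, 0.0, -0.0]
contact_force: [1.5, 0.0, -0.6]
gripper_width: 0.0929
finger_force: 0.0
```

Request:
play_rows(
  series=[
    [0,0,0,0,0,0,1],
    [0,0,0,0,0,0,1],
  ],
)

```text
time: 1.8
ee_pos: [0.4815, -0.0057, 0.18]
orientation: [0.147, 0.989, 0.0, -0.001]
contact_force: [0.6, 0.2, -0.5]
gripper_width: 0.0928
finger_force: 0.0
```

```bash
python3 - <<'E'
from h import *
plan(.4808,-.0054,.011,-16.8)
print(ctrl.sense()['contact_force'],ctrl.sense()['torque'])
E
```

```text
t 1.8 p [ 0.4815 -0.0057  0.18  ] turn tot [ 0.     -0.0003 -0.0004] shift tot(after turn) [5.000e-03 1.000e-03 1.126e+00] n 4 per row [ 0.     -0.0001 -0.0001] [1.300e-03 1.000e-04 2.816e-01]
[ 0.6319727   0.15933268 -0.49428879] [-0.02174457  0.05777037 -0.01884563]
```

Tracking is good. Next: descend, grip, lift to z≈0.25.

Request:
play_rows(
  series=[
    [0,0,0,0.005,0.001,0.25,1],
    [0,0,0,0,0,0.25,1],
    [0,0,0,0,0,0.25,1],
    [0,0,0,0,0,0.25,1],
    [0,0,0,0,0,0.126,1],
  ],
)

```text
time: 2.3
ee_pos: [0.478, -0.0025, 0.009]
orientation: [0.145, 0.989, 0.0, -0.002]
contact_force: [0.5, 0.6, 0.2]
gripper_width: 0.093
finger_force: 0.0
```

Request:
play_rows(
  series=[
    [0,0,0,0,0,0,1],
    [0,0,0,0,0,0,0],
    [0,0,0,0,0,0,0],
    [0,0,0,0,0,0,0],
    [0,0,0,0,0,0,0],
  ],
  force=55,
)

```text
time: 2.8
ee_pos: [0.482, -0.0048, 0.0128]
orientation: [0.146, 0.989, -0.0, 0.001]
contact_force: [-0.5, -0.5, 1.4]
gripper_width: 0.0656
finger_force: 0.0
```

Request:
play_rows(
  series=[
    [0,0,0,0,0,0,0],
    [0,0,0,0,0,0,0],
  ],
)

```text
time: 3.0
ee_pos: [0.4818, -0.0047, 0.0125]
orientation: [0.146, 0.989, 0.0, 0.001]
contact_force: [-1.1, 1.4, 5.6]
gripper_width: 0.0587
finger_force: 55.0
```

Request:
play_rows(
  series=[
    [0,0,0,0,0,-0.1,0],
    [0,0,0,0,0,-0.25,0],
    [0,0,0,0,0,-0.3,0],
    [0,0,0,0,0,-0.3,0],
    [0,0,0,0,0,-0.3,0],
  ],
)

```text
time: 3.5
ee_pos: [0.4797, -0.0045, 0.1997]
orientation: [0.146, 0.989, 0.0, -0.002]
contact_force: [1.6, -0.0, -6.6]
gripper_width: 0.0589
finger_force: 55.0
```

Request:
play_rows(
  series=[
    [0,0,0,0,0,-0.3,0],
    [0,0,0,0,0,-0.1,0],
    [0,0,0,0,0,0,0],
    [0,0,0,0,0,0,0],
    [0,0,0,0,0,0,0],
  ],
)

```text
time: 4.0
ee_pos: [0.4796, -0.0045, 0.2567]
orientation: [0.146, 0.989, 0.0, -0.003]
contact_force: [0.2, 1.6, -6.8]
gripper_width: 0.0586
finger_force: 55.0
```

```bash
cat >> h.py <<'E'
def ft():
    s=ctrl.sense(); r=R.from_quat(s['orientation']).inv()
    print('t',round(s['time'],2),'z',s['ee_pos'].round(3),'F',s['contact_force'].round(2),'tool torque',r.apply(s['torque']).round(3),'tau',s['tau'].round(2),'w',s['gripper_width'],'tilt',r.apply([0,0,1]).round(3))
E
python3 -c "
from h import *
ft()"
```

```text
t 4.0 z [ 0.48  -0.004  0.257] F [ 0.21  1.59 -6.82] tool torque [-0.028 -0.04  -0.023] tau [ 3.000e-02 -3.878e+01 -3.281e+01 -1.000e-02  1.000e-01  0.000e+00] w 0.05864917492317259 tilt [ 0.005 -0.    -1.   ]
```

Request:
play_rows(
  series=[
    [0,0.02,0,0,0,0,0],
    [0,0.02,0,0,0,0,0],
    [0,0.02,0,0,0,0,0],
    [0,0.02,0,0,0,0,0],
    [0,0,0,0,0,0,0],
  ],
)

```text
time: 4.5
ee_pos: [0.4823, -0.0059, 0.2514]
orientation: [0.142, 0.956, 0.037, -0.253]
contact_force: [0.6, 0.7, -7.7]
gripper_width: 0.059
finger_force: 55.0
```

Request:
play_rows(
  series=[
    [0,0,0,0,0,0,0],
    [0,0,0,0,0,0,0],
    [0,0,0,0,0,0,0],
    [0,-0.02,0,0,0,0,0],
    [0,-0.02,0,0,0,0,0],
  ],
)

```text
time: 5.0
ee_pos: [0.4814, -0.0049, 0.2594]
orientation: [0.145, 0.982, 0.018, -0.121]
contact_force: [0.1, 0.1, -5.3]
gripper_width: 0.0587
finger_force: 55.0
```

Request:
play_rows(
  series=[
    [0,-0.02,0,0,0,0,0],
    [0,-0.02,0,0,0,0,0],
    [0,0,0,0,0,0,0],
    [0,0,0,0,0,0,0],
    [0,0,0,0,0,0,0],
  ],
)

```text
time: 5.5
ee_pos: [0.4817, -0.005, 0.2602]
orientation: [0.146, 0.989, -0.0, 0.0]
contact_force: [-0.2, -0.0, -6.0]
gripper_width: 0.059
finger_force: 55.0
```

```bash
python3 -c "
from h import *
ft()"
```

```text
t 5.5 z [ 0.482 -0.005  0.26 ] F [-0.25 -0.04 -6.04] tool torque [-0.003 -0.034  0.066] tau [ 4.100e-01 -3.950e+01 -3.187e+01  1.000e-02  2.400e-01 -0.000e+00] w 0.05902960435489788 tilt [-0.  0. -1.]
```

Request:
play_rows(
  series=[
    [0,-0.02,0,0,0,0,0],
    [0,-0.02,0,0,0,0,0],
    [0,-0.02,0,0,0,0,0],
    [0,-0.02,0,0,0,0,0],
    [0,0,0,0,0,0,0],
  ],
)

```text
time: 6.0
ee_pos: [0.4749, -0.003, 0.2533]
orientation: [0.141, 0.96, -0.036, 0.24]
contact_force: [-3.6, 0.7, -7.5]
gripper_width: 0.0592
finger_force: 55.0
```

Request:
play_rows(
  series=[
    [0,0,0,0,0,0,0],
    [0,0,0,0,0,0,0],
    [0,0,0,0,0,0,0],
    [0,0.02,0,0,0,0,0],
    [0,0.02,0,0,0,0,0],
  ],
)

```text
time: 6.5
ee_pos: [0.4815, -0.0047, 0.2601]
orientation: [0.145, 0.982, -0.018, 0.122]
contact_force: [1.5, -0.4, -6.6]
gripper_width: 0.0589
finger_force: 55.0
```

Request:
play_rows(
  series=[
    [0,0.02,0,0,0,0,0],
    [0,0.02,0,0,0,0,0],
    [0,0,0,0,0,0,0],
    [0,0,0,0,0,0,0],
    [0,0,0,0,0,0,0],
  ],
)

```text
time: 7.0
ee_pos: [0.4813, -0.0047, 0.2594]
orientation: [0.146, 0.989, -0.0, 0.001]
contact_force: [-1.3, -0.1, -6.7]
gripper_width: 0.0588
finger_force: 55.0
```

```bash
python3 -c "
from h import *
ft()
plan(.5302,.2428,.26,-18.2)"
```

```text
t 7.0 z [ 0.481 -0.005  0.259] F [-1.31 -0.11 -6.73] tool torque [-0.    -0.015  0.018] tau [-4.300e-01 -3.624e+01 -3.268e+01 -3.000e-02 -6.000e-02 -0.000e+00] w 0.058782781323617896 tilt [-0.002  0.    -1.   ]
t 7.0 p [ 0.4813 -0.0047  0.2594] turn tot [0.     0.0003 0.0039] shift tot(after turn) [ 0.206  1.669 -0.004] n 6 per row [0.     0.     0.0007] [ 0.0343  0.2782 -0.0006]
```

Left case: the moment shift was only about 0.02 N m, so it is quiet (about 0.65 kg). I'll stack it.

Request:
play_rows(
  series=[
    [0,0,0.0039,0,0,0,0],
    [0,0,0,0.03,0.15,0,0],
    [0,0,0,0.03,0.25,0,0],
    [0,0,0,0.03,0.28,0,0],
    [0,0,0,0.03,0.28,0,0],
  ],
)

```text
time: 7.5
ee_pos: [0.5086, 0.1391, 0.2608]
orientation: [0.159, 0.987, 0.0, 0.002]
contact_force: [0.1, 0.1, -6.5]
gripper_width: 0.0591
finger_force: 55.0
```

Request:
play_rows(
  series=[
    [0,0,0,0.03,0.28,0,0],
    [0,0,0,0.03,0.25,0,0],
    [0,0,0,0.026,0.179,0,0],
    [0,0,0,0,0,0,0],
    [0,0,0,0,0,0,0],
  ],
)

```text
time: 8.0
ee_pos: [0.5292, 0.2432, 0.2601]
orientation: [0.158, 0.988, -0.0, 0.001]
contact_force: [-0.9, -0.4, -6.7]
gripper_width: 0.0589
finger_force: 55.0
```

Request:
play_rows(
  series=[
    [0,0,0,0,0,0.2,0],
    [0,0,0,0,0,0.25,0],
    [0,0,0,0,0,0.25,0],
    [0,0,0,0,0,0.2,0],
    [0,0,0,0,0,0.1,0],
  ],
)

```text
time: 8.5
ee_pos: [0.5278, 0.2407, 0.1069]
orientation: [0.159, 0.987, -0.001, -0.002]
contact_force: [-0.5, -0.5, -6.3]
gripper_width: 0.059
finger_force: 55.0
```

Request:
play_rows(
  series=[
    [0,0,0,0,0,0,0],
    [0,0,0,0,0,0,0],
    [0,0,0,0,0,0,0],
  ],
)

```text
time: 8.8
ee_pos: [0.5314, 0.2425, 0.1113]
orientation: [0.159, 0.987, 0.001, 0.002]
contact_force: [0.3, 0.3, -5.7]
gripper_width: 0.0589
finger_force: 55.0
```

```bash
python3 -c "
from h import *
ft()
plan(.5302,.2428,.0885,-18.2)"
```

```text
t 8.8 z [0.531 0.243 0.111] F [ 0.32  0.26 -5.67] tool torque [-0.072  0.012  0.026] tau [-8.000e-02 -5.115e+01 -2.849e+01  2.000e-02  1.200e-01 -0.000e+00] w 0.058883233288782956 tilt [-0.003  0.002 -1.   ]
t 8.8 p [0.5314 0.2425 0.1113] turn tot [ 0.0003  0.0005 -0.0001] shift tot(after turn) [ 0.008 -0.001  0.152] n 1 per row [ 0.0003  0.0005 -0.0001] [ 0.0081 -0.0006  0.1523]
```

Request:
play_rows(
  series=[
    [0,0,0,0,0,0.05,0],
    [0,0,0,0,0,0.05,0],
    [0,0,0,0,0,0.04,0],
    [0,0,0,0,0,0,0],
    [0,0,0,0,0,0,0],
  ],
)

```text
time: 9.3
ee_pos: [0.5298, 0.2427, 0.0878]
orientation: [0.158, 0.987, -0.0, -0.0]
contact_force: [-0.3, -0.6, -5.9]
gripper_width: 0.059
finger_force: 55.0
```

Request:
play_rows(
  series=[
    [0,0,0,0,0,0,0],
    [0,0,0,0,0,0,0],
  ],
)

```text
time: 9.5
ee_pos: [0.53, 0.2428, 0.0881]
orientation: [0.158, 0.987, -0.0, -0.0]
contact_force: [0.6, 0.7, -6.5]
gripper_width: 0.0589
finger_force: 55.0
```

```bash
python3 -c "
from h import *
ft()
plan(.5302,.2428,.0885,-18.2)
snap('scene','s1.png');im=snap('top','t1.png')"
```

```text
t 9.5 z [0.53  0.243 0.088] F [ 0.6   0.69 -6.48] tool torque [-0.022 -0.014  0.003] tau [ 1.000e-02 -5.237e+01 -2.824e+01  3.000e-02  9.000e-02  0.000e+00] w 0.05885039374721128 tilt [ 0. -0. -1.]
t 9.5 p [0.53   0.2428 0.0881] turn tot [-0. -0.  0.] shift tot(after turn) [-0.001  0.001 -0.003] n 1 per row [-0. -0.  0.] [-0.0014  0.0006 -0.0027]
```

Request:
play_rows(
  series=[
    [0,0,0,0,0,0.004,0],
    [0,0,0,0,0,0.004,0],
    [0,0,0,0,0,0,0],
  ],
)

```text
time: 9.9
ee_pos: [0.5302, 0.2428, 0.0875]
orientation: [0.158, 0.987, 0.0, 0.0]
contact_force: [-1.3, 0.0, -2.0]
gripper_width: 0.0592
finger_force: 55.0
```

```bash
python3 -c "
from h import *
ft()"
```

```text
t 9.9 z [0.53  0.243 0.088] F [-1.27  0.04 -2.01] tool torque [ 0.22   0.138 -0.016] tau [ -0.17 -50.06 -27.32   0.1   -0.36  -0.  ] w 0.05919823198453171 tilt [-0.001  0.    -1.   ]
```

View pics/s1.png

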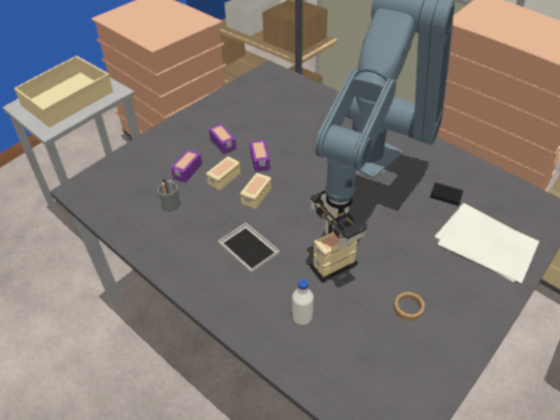

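The held case is aligned on the column at (335,250) and just touching. I'll release and rise.

Request:
play_rows(
  series=[
    [0,0,0,0,0,0,1],
    [0,0,0,0,0,0,1],
    [0,0,0,0,0,0,1],
    [0,0,0,0,0,0,1],
    [0,0,0,0,0,-0.1,1],
  ],
)

```text
time: 10.4
ee_pos: [0.5286, 0.2423, 0.1005]
orientation: [0.158, 0.987, -0.001, -0.002]
contact_force: [0.1, 0.3, -0.0]
gripper_width: 0.0916
finger_force: 0.0
```

Request:
play_rows(
  series=[
    [0,0,0,0,0,-0.2,1],
    [0,0,0,0,0,-0.25,1],
    [0,0,0,0,0,-0.25,1],
    [0,0,0,0,0,-0.2,1],
    [0,0,0,0,0,0,1],
  ],
)

```text
time: 10.9
ee_pos: [0.5327, 0.2435, 0.2425]
orientation: [0.158, 0.987, 0.002, 0.004]
contact_force: [0.3, 0.3, -0.4]
gripper_width: 0.093
finger_force: 0.0
```

```bash
python3 -c "
from h import *
ft()
plan(.4566,-.1655,.18,14.75)"
```

```text
t 10.9 z [0.533 0.243 0.242] F [ 0.33  0.32 -0.35] tool torque [ 0.051 -0.063 -0.056] tau [-9.000e-02 -4.554e+01 -2.944e+01  2.000e-02  6.800e-01 -0.000e+00] w 0.0929656663081213 tilt [-0.008  0.005 -1.   ]
t 10.9 p [0.5327 0.2435 0.2425] turn tot [ 0.0004  0.0015 -0.0915] shift tot(after turn) [ 1.185 -2.507  0.416] n 10 per row [ 0.      0.0002 -0.0092] [ 0.1185 -0.2507  0.0416]
```

Request:
play_rows(
  series=[
    [0,0,-0.0183,0,0,0,1],
    [0,0,-0.0183,0,0,0,1],
    [0,0,-0.0183,0,0,0,1],
    [0,0,-0.0183,0,0,0,1],
    [0,0,-0.0183,0,0,0,1],
  ],
)

```text
time: 11.4
ee_pos: [0.5295, 0.2426, 0.2358]
orientation: [-0.131, 0.991, -0.0, -0.001]
contact_force: [0.2, -0.2, -0.2]
gripper_width: 0.0932
finger_force: 0.0
```

Request:
play_rows(
  series=[
    [0,0,0,0.06,-0.15,0.02,1],
    [0,0,0,0.12,-0.25,0.04,1],
    [0,0,0,0.12,-0.25,0.04,1],
    [0,0,0,0.12,-0.25,0.04,1],
    [0,0,0,0.12,-0.25,0.04,1],
  ],
)

```text
time: 11.9
ee_pos: [0.4945, 0.054, 0.2088]
orientation: [-0.129, 0.992, 0.0, -0.001]
contact_force: [0.6, -0.1, 0.5]
gripper_width: 0.0931
finger_force: 0.0
```

Request:
play_rows(
  series=[
    [0,0,0,0.12,-0.25,0.04,1],
    [0,0,0,0.12,-0.25,0.04,1],
    [0,0,0,0.12,-0.25,0.04,1],
    [0,0,0,0.12,-0.25,0.04,1],
    [0,0,0,0.12,-0.25,0.04,1],
  ],
)

```text
time: 12.4
ee_pos: [0.4552, -0.1502, 0.179]
orientation: [-0.128, 0.992, 0.0, -0.0]
contact_force: [0.4, 0.2, -0.2]
gripper_width: 0.0932
finger_force: 0.0
```

Request:
play_rows(
  series=[
    [0,0,0,0.06,-0.1,0.03,1],
    [0,0,0,0,0,0,1],
    [0,0,0,0,0,0,1],
    [0,0,0,0,0,0,1],
    [0,0,0,0,0,0,1],
  ],
)

```text
time: 12.9
ee_pos: [0.4516, -0.1646, 0.1757]
orientation: [-0.129, 0.992, 0.0, 0.0]
contact_force: [0.6, 0.5, 0.1]
gripper_width: 0.0931
finger_force: 0.0
```

```bash
python3 -c "
from h import *
ft()
plan(.4566,-.1655,.011,14.75)"
```

```text
t 12.9 z [ 0.452 -0.165  0.176] F [0.57 0.49 0.1 ] tool torque [-0.052  0.01  -0.051] tau [-2.800e-01 -3.586e+01 -2.785e+01 -8.000e-02  4.000e-02  1.000e-02] w 0.09314764823379847 tilt [-0. -0. -1.]
t 12.9 p [ 0.4516 -0.1646  0.1757] turn tot [-0.      0.0001  0.0002] shift tot(after turn) [-0.03  -0.014  1.098] n 4 per row [-0.      0.      0.0001] [-0.0076 -0.0035  0.2745]
```

Request:
play_rows(
  series=[
    [0,0,0,-0.03,-0.014,0.2,1],
    [0,0,0,0,0,0.27,1],
    [0,0,0,0,0,0.27,1],
    [0,0,0,0,0,0.22,1],
    [0,0,0,0,0,0.138,1],
  ],
)

```text
time: 13.4
ee_pos: [0.4553, -0.1648, 0.0086]
orientation: [-0.129, 0.992, 0.001, -0.001]
contact_force: [0.5, -0.1, -0.1]
gripper_width: 0.0927
finger_force: 0.0
```

Request:
play_rows(
  series=[
    [0,0,0,0,0,0,1],
    [0,0,0,0,0,0,1],
    [0,0,0,0,0,0,0],
    [0,0,0,0,0,0,0],
    [0,0,0,0,0,0,0],
  ],
)

```text
time: 13.9
ee_pos: [0.457, -0.167, 0.012]
orientation: [-0.128, 0.992, -0.001, 0.001]
contact_force: [0.5, 1.0, 0.2]
gripper_width: 0.0731
finger_force: 0.0
```

Request:
play_rows(
  series=[
    [0,0,0,0,0,0,0],
    [0,0,0,0,0,0,0],
    [0,0,0,0,0,0,0],
  ],
  force=55,
)

```text
time: 14.2
ee_pos: [0.456, -0.1655, 0.0113]
orientation: [-0.128, 0.992, 0.001, -0.0]
contact_force: [-0.7, 3.7, 5.5]
gripper_width: 0.0594
finger_force: 55.0
```

```bash
python3 -c "
from h import *
ft()
plan(.4566,-.1655,.26,14.75)"
```

```text
t 14.2 z [ 0.456 -0.166  0.011] F [-0.7   3.68  5.52] tool torque [-0.975 -0.087  0.069] tau [ -1.75 -38.53 -21.37  -1.07  -1.12  -0.05] w 0.05936821261067783 tilt [-0.     0.002 -1.   ]
t 14.2 p [ 0.456  -0.1655  0.0113] turn tot [ 0.0003  0.     -0.0001] shift tot(after turn) [-4.000e-03 -1.000e-03 -1.658e+00] n 6 per row [ 0.  0. -0.] [-7.000e-04 -1.000e-04 -2.763e-01]
```

Request:
play_rows(
  series=[
    [0,0,0,0,0,-0.1,0],
    [0,0,0,0,0,-0.25,0],
    [0,0,0,0,0,-0.3,0],
    [0,0,0,0,0,-0.3,0],
    [0,0,0,0,0,-0.3,0],
  ],
)

```text
time: 14.7
ee_pos: [0.4551, -0.166, 0.1992]
orientation: [-0.128, 0.992, 0.001, -0.001]
contact_force: [0.3, -1.1, -5.3]
gripper_width: 0.0589
finger_force: 55.0
```

Request:
play_rows(
  series=[
    [0,0,0,0,0,-0.3,0],
    [0,0,0,0,0,-0.1,0],
    [0,0.02,0,0,0,0,0],
    [0,0.02,0,0,0,0,0],
    [0,0.02,0,0,0,0,0],
  ],
)

```text
time: 15.2
ee_pos: [0.4564, -0.1668, 0.2589]
orientation: [-0.125, 0.974, -0.025, -0.187]
contact_force: [0.2, -0.5, -5.2]
gripper_width: 0.0591
finger_force: 55.0
```

Request:
play_rows(
  series=[
    [0,0.02,0,0,0,0,0],
    [0,0,0,0,0,0,0],
    [0,0,0,0,0,0,0],
    [0,0,0,0,0,0,0],
    [0,0,0,0,0,0,0],
  ],
)

```text
time: 15.7
ee_pos: [0.4557, -0.1671, 0.2601]
orientation: [-0.123, 0.961, -0.032, -0.245]
contact_force: [-0.7, 0.4, -5.1]
gripper_width: 0.0588
finger_force: 55.0
```

Request:
play_rows(
  series=[
    [0,-0.02,0,0,0,0,0],
    [0,-0.02,0,0,0,0,0],
    [0,-0.02,0,0,0,0,0],
    [0,-0.02,0,0,0,0,0],
    [0,0,0,0,0,0,0],
  ],
)

```text
time: 16.2
ee_pos: [0.4522, -0.167, 0.2608]
orientation: [-0.126, 0.992, -0.001, 0.002]
contact_force: [-0.9, 0.2, -5.2]
gripper_width: 0.0595
finger_force: 55.0
```

Request:
play_rows(
  series=[
    [0,0,0,0,0,0,0],
    [0,0,0,0,0,0,0],
    [0,0,0,0,0,0,0],
  ],
)

```text
time: 16.5
ee_pos: [0.4569, -0.1665, 0.2582]
orientation: [-0.129, 0.992, 0.0, -0.001]
contact_force: [0.5, -0.5, -6.0]
gripper_width: 0.0596
finger_force: 55.0
```

```bash
python3 -c "
from h import *
ft()"
```

```text
t 16.5 z [ 0.457 -0.166  0.258] F [ 0.51 -0.53 -6.03] tool torque [-0.008  0.04  -0.048] tau [-2.400e-01 -3.912e+01 -3.209e+01 -7.000e-02  5.000e-02  1.000e-02] w 0.05959073974819496 tilt [ 0.001  0.    -1.   ]
```

Request:
play_rows(
  series=[
    [0,-0.02,0,0,0,0,0],
    [0,-0.02,0,0,0,0,0],
    [0,-0.02,0,0,0,0,0],
    [0,-0.02,0,0,0,0,0],
    [0,0,0,0,0,0,0],
  ],
)

```text
time: 17.0
ee_pos: [0.453, -0.1668, 0.2552]
orientation: [-0.121, 0.961, 0.034, 0.245]
contact_force: [0.2, 0.2, -6.6]
gripper_width: 0.0588
finger_force: 55.0
```

Request:
play_rows(
  series=[
    [0,0,0,0,0,0,0],
    [0,0,0,0,0,0,0],
    [0,0,0,0,0,0,0],
    [0,0.02,0,0,0,0,0],
    [0,0.02,0,0,0,0,0],
  ],
)

```text
time: 17.5
ee_pos: [0.4566, -0.1674, 0.2592]
orientation: [-0.126, 0.984, 0.014, 0.122]
contact_force: [-0.8, -0.2, -6.2]
gripper_width: 0.0589
finger_force: 55.0
```

Request:
play_rows(
  series=[
    [0,0.02,0,0,0,0,0],
    [0,0.02,0,0,0,0,0],
    [0,0,0,0,0,0,0],
    [0,0,0,0,0,0,0],
    [0,0,0,0,0,0,0],
  ],
)

```text
time: 18.0
ee_pos: [0.4562, -0.1659, 0.2582]
orientation: [-0.129, 0.992, 0.0, 0.001]
contact_force: [1.3, 0.4, -5.3]
gripper_width: 0.0593
finger_force: 55.0
```

```bash
python3 -c "
from h import *
ft()
plan(.5302,.2428,.26,-18.2)
plan(.4566,-.1655,.0125,14.75)"
```

```text
t 18.0 z [ 0.456 -0.166  0.258] F [ 1.27  0.45 -5.32] tool torque [-0.06  -0.08  -0.001] tau [ 7.600e-01 -3.719e+01 -3.226e+01 -3.000e-02  2.000e-02 -0.000e+00] w 0.05934417033718757 tilt [-0.001  0.001 -1.   ]
t 18.0 p [ 0.4562 -0.1659  0.2582] turn tot [0.0001 0.0002 0.0916] shift tot(after turn) [ 0.382  2.743 -0.012] n 10 per row [0.     0.     0.0092] [ 0.0382  0.2743 -0.0012]
t 18.0 p [ 0.4562 -0.1659  0.2582] turn tot [0.0001 0.0002 0.0001] shift tot(after turn) [-0.004  0.002  1.638] n 6 per row [0. 0. 0.] [-0.0006  0.0003  0.273 ]
```

```bash
cat >> h.py <<'E'
def avg(n=10):
    a=[]
    for i in range(n):
        vision.capture('top'); s=ctrl.sense(); a.append(np.r_[R.from_quat(s['orientation']).inv().apply(s['torque']),s['contact_force'],s['tau'][4],s['ee_pos']])
    a=np.array(a); print('ty',a[:,1].round(3),'mean',a.mean(0).round(4),'std',a.std(0).round(3))
E
python3 -c "
from h import *
avg()"
```

```text
ty [-0.097 -0.037 -0.081 -0.004 -0.118 -0.074 -0.052 -0.124 -0.031 -0.063] mean [-5.2300e-02 -6.8200e-02 -2.4000e-03  1.4900e-02  1.3970e-01 -5.1704e+00
  7.5200e-02  4.5570e-01 -1.6690e-01  2.5870e-01] std [0.031 0.037 0.033 0.555 0.33  0.668 0.017 0.    0.    0.   ]
```

Request:
play_rows(
  series=[
    [0,0.02,0,0,0,0,0],
    [0,0.02,0,0,0,0,0],
    [0,0.02,0,0,0,0,0],
    [0,0.02,0,0,0,0,0],
    [0,0,0,0,0,0,0],
  ],
)

```text
time: 19.0
ee_pos: [0.4582, -0.1654, 0.2532]
orientation: [-0.126, 0.959, -0.03, -0.25]
contact_force: [0.5, 0.3, -6.5]
gripper_width: 0.059
finger_force: 55.0
```

Request:
play_rows(
  series=[
    [0,0,0,0,0,0,0],
    [0,0,0,0,0,0,0],
    [0,-0.02,0,0,0,0,0],
    [0,-0.02,0,0,0,0,0],
    [0,-0.02,0,0,0,0,0],
  ],
)

```text
time: 19.5
ee_pos: [0.456, -0.1671, 0.2609]
orientation: [-0.127, 0.99, -0.01, -0.058]
contact_force: [-0.6, 0.2, -5.0]
gripper_width: 0.0592
finger_force: 55.0
```

Request:
play_rows(
  series=[
    [0,-0.02,0,0,0,0,0],
    [0,0,0,0,0,0,0],
    [0,0,0,0,0,0,0],
  ],
)

```text
time: 19.8
ee_pos: [0.4546, -0.1674, 0.2606]
orientation: [-0.127, 0.992, -0.002, 0.001]
contact_force: [1.4, 0.1, -5.1]
gripper_width: 0.0591
finger_force: 55.0
```

```bash
python3 -c "
from h import *
avg()"
```

```text
ty [0.053 0.074 0.1   0.06  0.057 0.006 0.066 0.028 0.058 0.075] mean [-5.2700e-02  5.7600e-02 -1.1900e-02  3.9700e-02  2.4000e-03 -5.6509e+00
  3.0400e-02  4.5660e-01 -1.6650e-01  2.5830e-01] std [0.043 0.025 0.034 0.38  0.414 0.438 0.026 0.    0.    0.001]
```

Middle case: the averaged moment swings from -0.068 to +0.058 N m, so it rattles. I'll put it back in its place, then shake the right case as a cross-check before stacking it.

Request:
play_rows(
  series=[
    [0,0,0,0,0,0.15,0],
    [0,0,0,0,0,0.25,0],
    [0,0,0,0,0,0.3,0],
    [0,0,0,0,0,0.3,0],
    [0,0,0,0,0,0.25,0],
  ],
)

```text
time: 20.8
ee_pos: [0.4556, -0.1661, 0.0686]
orientation: [-0.128, 0.992, 0.0, -0.001]
contact_force: [0.8, 0.3, -5.4]
gripper_width: 0.0592
finger_force: 55.0
```

Request:
play_rows(
  series=[
    [0,0,0,0,0,0.2,0],
    [0,0,0,0,0,0.1,0],
    [0,0,0,0,0,0.05,0],
    [0,0,0,0,0,0,0],
    [0,0,0,0,0,0,0],
  ],
)

```text
time: 21.3
ee_pos: [0.4571, -0.1671, 0.0191]
orientation: [-0.128, 0.992, -0.001, 0.001]
contact_force: [-0.2, 0.2, -5.9]
gripper_width: 0.0589
finger_force: 55.0
```

Request:
play_rows(
  series=[
    [0,0,0,0,0,0,0],
    [0,0,0,0,0,0,0],
  ],
)

```text
time: 21.5
ee_pos: [0.457, -0.1671, 0.0194]
orientation: [-0.128, 0.992, -0.001, 0.001]
contact_force: [-0.2, 0.1, -5.8]
gripper_width: 0.0589
finger_force: 55.0
```

```bash
python3 -c "
from h import *
ft()
plan(.4566,-.1655,.0115,14.75)"
```

```text
t 21.5 z [ 0.457 -0.167  0.019] F [-0.15  0.12 -5.79] tool torque [-0.053  0.089 -0.029] tau [-1.000e-02 -4.285e+01 -2.318e+01 -1.000e-02 -2.000e-02  0.000e+00] w 0.05894945170152812 tilt [-0.001 -0.002 -1.   ]
t 21.5 p [ 0.457  -0.1671  0.0194] turn tot [-0.0003  0.0002 -0.    ] shift tot(after turn) [-0.     0.011  0.053] n 1 per row [-0.0003  0.0002 -0.    ] [-0.0001  0.0111  0.0527]
```

Request:
play_rows(
  series=[
    [0,0,0,0,0,0.025,0],
    [0,0,0,0,0,0.015,0],
    [0,0,0,0,0,0.008,0],
    [0,0,0,0,0,0,0],
    [0,0,0,0,0,0,1],
  ],
)

```text
time: 22.0
ee_pos: [0.4567, -0.1669, 0.0115]
orientation: [-0.128, 0.992, -0.0, 0.001]
contact_force: [-0.3, -0.3, -0.2]
gripper_width: 0.0638
finger_force: 0.0
```

Request:
play_rows(
  series=[
    [0,0,0,0,0,0,1],
    [0,0,0,0,0,0,1],
    [0,0,0,0,0,0,1],
    [0,0,0,0,0,-0.1,1],
    [0,0,0,0,0,-0.2,1],
  ],
)

```text
time: 22.5
ee_pos: [0.4546, -0.1656, 0.0548]
orientation: [-0.128, 0.992, 0.002, -0.002]
contact_force: [0.6, 0.2, -0.7]
gripper_width: 0.0927
finger_force: 0.0
```

Request:
play_rows(
  series=[
    [0,0,0,0,0,-0.3,1],
    [0,0,0,0,0,-0.3,1],
    [0,0,0.015,0,0,-0.15,1],
    [0,0,0.0154,0,0,0,1],
    [0,0,0,0,0,0,1],
  ],
)

```text
time: 23.0
ee_pos: [0.4568, -0.1669, 0.1697]
orientation: [-0.033, 0.999, -0.001, 0.001]
contact_force: [-0.8, 0.4, 0.0]
gripper_width: 0.0928
finger_force: 0.0
```

```bash
python3 -c "
from h import *
ft()
plan(.4667,-.3229,.16,3.8)"
```

```text
t 23.0 z [ 0.457 -0.167  0.17 ] F [-0.83  0.38  0.05] tool torque [-0.06  -0.015 -0.058] tau [ 2.000e-02 -3.778e+01 -2.872e+01 -5.000e-02  5.000e-02  1.010e+00] w 0.09283676372928056 tilt [-0.002 -0.001 -1.   ]
t 23.0 p [ 0.4568 -0.1669  0.1697] turn tot [-0.0002  0.0003 -0.0001] shift tot(after turn) [ 0.003 -1.042  0.065] n 4 per row [-0.0001  0.0001 -0.    ] [ 0.0007 -0.2605  0.0162]
```

Request:
play_rows(
  series=[
    [0,0,0,0,-0.16,0.01,1],
    [0,0,0,0,-0.28,0.02,1],
    [0,0,0,0,-0.28,0.02,1],
    [0,0,0,0,-0.22,0.015,1],
    [0,0,0,0.003,-0.1,0,1],
  ],
)

```text
time: 23.5
ee_pos: [0.4654, -0.3246, 0.1572]
orientation: [-0.033, 0.999, 0.001, -0.001]
contact_force: [-0.3, -0.3, -1.3]
gripper_width: 0.0931
finger_force: 0.0
```

Request:
play_rows(
  series=[
    [0,0,0,0,0,0,1],
    [0,0,0,0,0,0,1],
    [0,0,0,0,0,0,1],
    [0,0,0,0,0,0,1],
  ],
)

```text
time: 23.9
ee_pos: [0.4662, -0.3208, 0.1592]
orientation: [-0.034, 0.999, 0.0, 0.0]
contact_force: [-0.5, 0.4, 0.2]
gripper_width: 0.0931
finger_force: 0.0
```

```bash
python3 -c "
from h import *
ft()
plan(.4667,-.3229,.011,3.8)"
```

```text
t 23.9 z [ 0.466 -0.321  0.159] F [-0.52  0.41  0.23] tool torque [-0.023  0.014 -0.001] tau [-2.200e-01 -4.548e+01 -2.794e+01 -7.000e-02  4.000e-02 -0.000e+00] w 0.09306439704262431 tilt [-0.  0. -1.]
t 23.9 p [ 0.4662 -0.3208  0.1592] turn tot [0.     0.     0.0003] shift tot(after turn) [-0.002 -0.014  0.988] n 4 per row [0.     0.     0.0001] [-0.0005 -0.0035  0.247 ]
```

Request:
play_rows(
  series=[
    [0,0,0,-0.002,-0.012,0.15,1],
    [0,0,0,0,0,0.25,1],
    [0,0,0,0,0,0.25,1],
    [0,0,0,0,0,0.2,1],
    [0,0,0,0,0,0.138,1],
  ],
)

```text
time: 24.4
ee_pos: [0.4658, -0.3221, 0.0089]
orientation: [-0.034, 0.999, 0.001, -0.001]
contact_force: [-1.1, 0.7, -0.4]
gripper_width: 0.0928
finger_force: 0.0
```

Request:
play_rows(
  series=[
    [0,0,0,0,0,0,1],
    [0,0,0,0,0,0,1],
    [0,0,0,0,0,0,0],
    [0,0,0,0,0,0,0],
    [0,0,0,0,0,0,0],
  ],
)

```text
time: 24.9
ee_pos: [0.4671, -0.3247, 0.012]
orientation: [-0.033, 0.999, -0.001, 0.001]
contact_force: [-0.1, -0.6, 0.1]
gripper_width: 0.0734
finger_force: 0.0
```

Request:
play_rows(
  series=[
    [0,0,0,0,0,0,0],
    [0,0,0,0,0,0,0],
    [0,0,0,0,0,0,0],
  ],
  force=55,
)

```text
time: 25.2
ee_pos: [0.4665, -0.3233, 0.0111]
orientation: [-0.033, 0.999, 0.001, 0.0]
contact_force: [0.1, 4.5, 5.8]
gripper_width: 0.0591
finger_force: 55.0
```

```bash
python3 -c "
from h import *
ft()"
```

```text
t 25.2 z [ 0.467 -0.323  0.011] F [0.13 4.51 5.78] tool torque [-0.902  0.032  0.003] tau [-1.710e+00 -4.643e+01 -2.297e+01 -8.900e-01 -1.190e+00 -3.000e-02] w 0.05914153571416265 tilt [-0.     0.001 -1.   ]
```

Request:
play_rows(
  series=[
    [0,0,0,0,0,-0.1,0],
    [0,0,0,0,0,-0.25,0],
    [0,0,0,0,0,-0.3,0],
    [0,0,0,0,0,-0.3,0],
    [0,0,0,0,0,-0.3,0],
  ],
)

```text
time: 25.7
ee_pos: [0.4658, -0.3237, 0.1989]
orientation: [-0.033, 0.999, 0.001, -0.001]
contact_force: [-0.0, -1.4, -5.1]
gripper_width: 0.059
finger_force: 55.0
```

Request:
play_rows(
  series=[
    [0,0,0,0,0,-0.3,0],
    [0,0,0,0,0,-0.1,0],
    [0,0.02,0,0,0,0,0],
    [0,0.02,0,0,0,0,0],
    [0,0.02,0,0,0,0,0],
  ],
)

```text
time: 26.2
ee_pos: [0.4665, -0.3246, 0.2589]
orientation: [-0.032, 0.981, -0.007, -0.189]
contact_force: [-0.5, -1.8, -4.6]
gripper_width: 0.0593
finger_force: 55.0
```

Request:
play_rows(
  series=[
    [0,0.02,0,0,0,0,0],
    [0,0,0,0,0,0,0],
    [0,0,0,0,0,0,0],
    [0,0,0,0,0,0,0],
    [0,0,0,0,0,0,0],
  ],
)

```text
time: 26.7
ee_pos: [0.4659, -0.3247, 0.2605]
orientation: [-0.031, 0.969, -0.009, -0.246]
contact_force: [-0.4, -0.3, -3.5]
gripper_width: 0.0591
finger_force: 55.0
```

Request:
play_rows(
  series=[
    [0,-0.02,0,0,0,0,0],
    [0,-0.02,0,0,0,0,0],
    [0,-0.02,0,0,0,0,0],
    [0,-0.02,0,0,0,0,0],
    [0,0,0,0,0,0,0],
  ],
)

```text
time: 27.2
ee_pos: [0.4623, -0.324, 0.2613]
orientation: [-0.031, 1.0, -0.002, 0.002]
contact_force: [-0.9, -0.4, -4.2]
gripper_width: 0.0595
finger_force: 55.0
```

```bash
python3 -c "
from h import *
avg()"
```

```text
ty [-0.04   0.027 -0.03  -0.001 -0.032 -0.05  -0.016  0.019  0.024  0.027] mean [-0.0391 -0.0073  0.0153 -0.0438 -0.0219 -4.2401  0.0515  0.4665 -0.3242
  0.2588] std [0.039 0.029 0.04  0.469 0.43  0.386 0.094 0.001 0.    0.001]
```

Request:
play_rows(
  series=[
    [0,-0.02,0,0,0,0,0],
    [0,-0.02,0,0,0,0,0],
    [0,-0.02,0,0,0,0,0],
    [0,-0.02,0,0,0,0,0],
    [0,0,0,0,0,0,0],
  ],
)

```text
time: 28.2
ee_pos: [0.4629, -0.3229, 0.255]
orientation: [-0.029, 0.968, 0.01, 0.247]
contact_force: [-0.5, 0.8, -5.0]
gripper_width: 0.0592
finger_force: 55.0
```

Request:
play_rows(
  series=[
    [0,0,0,0,0,0,0],
    [0,0,0,0,0,0,0],
    [0,0,0,0,0,0,0],
    [0,0.02,0,0,0,0,0],
    [0,0.02,0,0,0,0,0],
  ],
)

```text
time: 28.7
ee_pos: [0.4664, -0.3249, 0.259]
orientation: [-0.032, 0.992, 0.003, 0.123]
contact_force: [-0.3, -0.2, -5.2]
gripper_width: 0.0592
finger_force: 55.0
```

Request:
play_rows(
  series=[
    [0,0.02,0,0,0,0,0],
    [0,0.02,0,0,0,0,0],
    [0,0,0,0,0,0,0],
  ],
)

```text
time: 29.0
ee_pos: [0.4713, -0.3228, 0.2574]
orientation: [-0.036, 0.999, 0.0, -0.001]
contact_force: [-0.5, -0.1, -4.9]
gripper_width: 0.0589
finger_force: 55.0
```

```bash
python3 -c "
from h import *
avg()
plan(.4667,-.3229,.28,-18.2)
plan(.5302,.2428,.28,-18.2)"
```

```text
ty [-0.015 -0.02   0.039  0.019  0.025 -0.036  0.04  -0.006 -0.014 -0.03 ] mean [-2.5200e-02  4.0000e-04  1.8000e-03 -1.2420e-01 -2.4700e-02 -4.1064e+00
  3.6100e-02  4.6670e-01 -3.2390e-01  2.5830e-01] std [0.029 0.027 0.024 0.282 0.314 0.546 0.078 0.001 0.001 0.001]
t 29.5 p [ 0.4658 -0.3245  0.2588] turn tot [-0.0001  0.0002  0.0608] shift tot(after turn) [-0.003  0.012 -0.142] n 3 per row [-0.      0.0001  0.0203] [-0.0009  0.004  -0.0472]
t 29.5 p [ 0.4658 -0.3245  0.2588] turn tot [-0.0001  0.0002  0.0608] shift tot(after turn) [ 0.773  3.727 -0.142] n 13 per row [-0.      0.      0.0047] [ 0.0595  0.2867 -0.0109]
```

Right case: no shift (-0.007 to 0.000), so it is quiet and the middle case is the rattler. I'll stack the right one, first checking the stack's actual pose.

Request:
play_rows(
  series=[
    [0,0,0.0152,0,0,-0.03,0],
    [0,0,0.0152,0,0,-0.05,0],
    [0,0,0.0152,0,0,-0.04,0],
    [0,0,0.0152,0,0,-0.022,0],
  ],
)

```text
time: 29.9
ee_pos: [0.4663, -0.3245, 0.2804]
orientation: [0.16, 0.987, -0.0, 0.001]
contact_force: [-0.1, 0.1, -3.7]
gripper_width: 0.0594
finger_force: 55.0
```

```bash
python3 -c "
from h import *
im=snap('top','t2.png')
K,D,e,M=cal('top')
q=(np.array([.5302,.2428,.132])-e)@M
px=cv2.projectPoints(np.array([[q[0],-q[1],-q[2]]]),np.zeros(3),np.zeros(3),K,D)[0][0,0]; print(px)
for v in (190,215,235): print(face(im,px[0],px[1],.132,rad=34,vmin=v))
plan(.5302,.2428,.28,-18.2)"
```

```text
[195.32171639 216.85655396]
(array([0.52944672, 0.24172166]), [62.75326156616211, 123.8154067993164], np.float32(-18.804497))
(array([0.52946252, 0.24180127]), [60.14235305786133, 121.27815246582031], np.float32(-18.928757))
(array([0.52950879, 0.24194974]), [57.37648010253906, 118.35591125488281], np.float32(-19.083038))
t 29.95 p [ 0.4664 -0.3246  0.2808] turn tot [-0.0001  0.0003 -0.0012] shift tot(after turn) [0.777 3.726 0.006] n 13 per row [-0.      0.     -0.0001] [0.0598 0.2867 0.0004]
```

Request:
play_rows(
  series=[
    [0,0,-0.001,0.03,0.13,0,0],
    [0,0,0,0.05,0.24,0,0],
    [0,0,0,0.06,0.3,0,0],
    [0,0,0,0.06,0.3,0,0],
    [0,0,0,0.06,0.3,0,0],
  ],
)

```text
time: 30.45
ee_pos: [0.4869, -0.1284, 0.2794]
orientation: [0.153, 0.988, 0.0, 0.0]
contact_force: [0.8, 0.5, -4.0]
gripper_width: 0.0594
finger_force: 55.0
```

Request:
play_rows(
  series=[
    [0,0,0,0.06,0.3,0,0],
    [0,0,0,0.06,0.3,0,0],
    [0,0,0,0.06,0.3,0,0],
    [0,0,0,0.06,0.3,0,0],
    [0,0,0,0.06,0.3,0,0],
  ],
)

```text
time: 30.95
ee_pos: [0.5123, 0.0997, 0.2797]
orientation: [0.153, 0.988, 0.0, 0.0]
contact_force: [1.3, -0.2, -4.0]
gripper_width: 0.0592
finger_force: 55.0
```

Request:
play_rows(
  series=[
    [0,0,0,0.06,0.3,0,0],
    [0,0,0,0.06,0.28,0,0],
    [0,0,0,0.06,0.24,0,0],
    [0,0,0,0.05,0.13,0,0],
    [0,0,0,0.02,0.04,0,0],
  ],
)

```text
time: 31.45
ee_pos: [0.5213, 0.2529, 0.2791]
orientation: [0.152, 0.988, 0.0, -0.001]
contact_force: [-0.2, 0.4, -4.9]
gripper_width: 0.059
finger_force: 55.0
```

Request:
play_rows(
  series=[
    [0,0,0,0,0,0.1,0],
    [0,0,0,0,0,0.2,0],
    [0,0,0,0,0,0.2,0],
    [0,0,0,0,0,0.15,0],
    [0,0,0,0,0,0.08,0],
  ],
)

```text
time: 31.95
ee_pos: [0.5209, 0.2491, 0.1678]
orientation: [0.154, 0.988, -0.001, -0.002]
contact_force: [0.4, 0.2, -3.4]
gripper_width: 0.0592
finger_force: 55.0
```

Request:
play_rows(
  series=[
    [0,0,0,0,0,0,0],
    [0,0,0,0,0,0,0],
    [0,0,0,0,0,0,0],
    [0,0,0,0,0,0,0],
  ],
)

```text
time: 32.35
ee_pos: [0.5236, 0.2503, 0.1715]
orientation: [0.154, 0.988, 0.001, 0.001]
contact_force: [-0.0, 1.0, -3.9]
gripper_width: 0.0591
finger_force: 55.0
```

```bash
python3 -c "
from h import *
ft()
plan(.53,.2425,.144,-18.4)"
```

```text
t 32.35 z [0.524 0.25  0.171] F [-0.02  0.97 -3.88] tool torque [-0.006 -0.004 -0.051] tau [-5.000e-02 -4.917e+01 -2.994e+01  3.000e-02  7.000e-02 -0.000e+00] w 0.05913426268160037 tilt [-0.002  0.001 -1.   ]
t 32.35 p [0.5236 0.2503 0.1715] turn tot [0.0002 0.0004 0.0019] shift tot(after turn) [-0.057 -0.036  0.183] n 1 per row [0.0002 0.0004 0.0019] [-0.0569 -0.0358  0.1831]
```

Request:
play_rows(
  series=[
    [0,0,0.0019,0,0,0,0],
    [0,0,0,-0.03,-0.018,0.05,0],
    [0,0,0,-0.027,-0.018,0.06,0],
    [0,0,0,0,0,0.04,0],
    [0,0,0,0,0,0.015,0],
  ],
)

```text
time: 32.85
ee_pos: [0.5284, 0.2418, 0.1436]
orientation: [0.16, 0.987, -0.0, -0.001]
contact_force: [0.1, -0.3, -4.7]
gripper_width: 0.0589
finger_force: 55.0
```

Request:
play_rows(
  series=[
    [0,0,0,0,0,0,0],
    [0,0,0,0,0,0,0],
    [0,0,0,0,0,0,0],
    [0,0,0,0,0,0,0],
  ],
)

```text
time: 33.25
ee_pos: [0.5293, 0.2425, 0.1456]
orientation: [0.16, 0.987, 0.0, 0.0]
contact_force: [-0.6, -0.1, -3.9]
gripper_width: 0.0592
finger_force: 55.0
```

```bash
python3 -c "
from h import *
avg(4)
plan(.53,.2425,.144,-18.4)"
```

```text
ty [ 0.057  0.021 -0.068  0.008] mean [-0.0121  0.0048 -0.0182  0.4841  0.0445 -4.1027  0.0748  0.5292  0.2424
  0.1455] std [0.042 0.046 0.02  0.181 0.461 0.395 0.001 0.    0.    0.   ]
t 33.45 p [0.5292 0.2424 0.1454] turn tot [ 0.  0. -0.] shift tot(after turn) [-0.005  0.003  0.01 ] n 1 per row [ 0.  0. -0.] [-0.005   0.0025  0.0096]
```

Request:
play_rows(
  series=[
    [0,0,0,-0.004,0.001,0.006,0],
    [0,0,0,0,0,0.006,0],
    [0,0,0,0,0,0,0],
    [0,0,0,0,0,0,0],
  ],
)

```text
time: 33.85
ee_pos: [0.5297, 0.2422, 0.1434]
orientation: [0.16, 0.987, -0.0, -0.0]
contact_force: [-0.4, 0.9, -5.0]
gripper_width: 0.0591
finger_force: 55.0
```

```bash
python3 -c "
from h import *
ft()"
```

```text
t 33.85 z [0.53  0.242 0.143] F [-0.4   0.92 -5.04] tool torque [ 0.037 -0.04  -0.041] tau [-1.000e-02 -5.007e+01 -2.926e+01  3.000e-02  7.000e-02  0.000e+00] w 0.05910262402819545 tilt [ 0. -0. -1.]
```

Not touching yet; I'll lower about 0.7 mm more, release and rise.

Request:
play_rows(
  series=[
    [0,0,0,0,0,0.005,0],
    [0,0,0,0,0,0,0],
    [0,0,0,0,0,0,0],
  ],
)

```text
time: 34.15
ee_pos: [0.5298, 0.2422, 0.1432]
orientation: [0.16, 0.987, 0.0, 0.0]
contact_force: [-1.5, -0.5, 0.7]
gripper_width: 0.0589
finger_force: 55.0
```

Request:
play_rows(
  series=[
    [0,0,0,0,0,0,1],
    [0,0,0,0,0,0,1],
    [0,0,0,0,0,0,1],
    [0,0,0,0,0,0,1],
    [0,0,0,0,0,-0.1,1],
  ],
)

```text
time: 34.65
ee_pos: [0.5284, 0.2419, 0.1559]
orientation: [0.16, 0.987, -0.001, -0.002]
contact_force: [0.1, -0.5, 0.9]
gripper_width: 0.0917
finger_force: 0.0
```

Request:
play_rows(
  series=[
    [0,0,0,0,0,-0.2,1],
    [0,0,0,0,0,-0.25,1],
    [0,0,0,0,0,-0.25,1],
    [0,0,-0.015,0,0,-0.1,1],
    [0,0,-0.023,0,0,0,1],
  ],
)

```text
time: 35.15
ee_pos: [0.5314, 0.2427, 0.2814]
orientation: [0.039, 0.999, 0.001, 0.003]
contact_force: [-0.2, 0.2, -0.8]
gripper_width: 0.0931
finger_force: 0.0
```

Request:
play_rows(
  series=[
    [0,0,-0.023,0,0,0,1],
    [0,0,-0.023,0,0,0,1],
    [0,0,-0.008,0,0,0,1],
    [0,0,0,0,0,0,1],
  ],
)

```text
time: 35.55
ee_pos: [0.5298, 0.2423, 0.2777]
orientation: [-0.128, 0.992, -0.0, 0.0]
contact_force: [-0.1, -0.0, 0.2]
gripper_width: 0.0933
finger_force: 0.0
```

```bash
python3 -c "
from h import *
ft()
plan(.4566,-.1655,.18,14.75)"
```

```text
t 35.55 z [0.53  0.242 0.278] F [-0.09 -0.04  0.19] tool torque [-0.117  0.033 -0.026] tau [-0.000e+00 -4.640e+01 -3.015e+01 -2.000e-02  8.000e-02 -6.200e-01] w 0.09329189042753007 tilt [-0. -0. -1.]
t 35.55 p [0.5298 0.2423 0.2777] turn tot [-0.      0.     -0.0001] shift tot(after turn) [ 1.164 -2.505  0.651] n 10 per row [-0.  0. -0.] [ 0.1164 -0.2505  0.0651]
```

Request:
play_rows(
  series=[
    [0,0,0,0.06,-0.13,0,1],
    [0,0,0,0.12,-0.25,0,1],
    [0,0,0,0.12,-0.26,0.07,1],
    [0,0,0,0.12,-0.26,0.08,1],
    [0,0,0,0.12,-0.26,0.08,1],
  ],
)

```text
time: 36.05
ee_pos: [0.4952, 0.052, 0.243]
orientation: [-0.127, 0.992, -0.0, 0.0]
contact_force: [0.9, -0.5, 0.1]
gripper_width: 0.0929
finger_force: 0.0
```

Request:
play_rows(
  series=[
    [0,0,0,0.12,-0.26,0.08,1],
    [0,0,0,0.12,-0.26,0.08,1],
    [0,0,0,0.12,-0.26,0.08,1],
    [0,0,0,0.12,-0.26,0.08,1],
    [0,0,0,0.12,-0.2,0.07,1],
  ],
)

```text
time: 36.55
ee_pos: [0.4553, -0.1516, 0.1843]
orientation: [-0.127, 0.992, -0.0, 0.0]
contact_force: [-0.6, -0.2, -0.4]
gripper_width: 0.093
finger_force: 0.0
```

Request:
play_rows(
  series=[
    [0,0,0,0.124,-0.105,0.031,1],
    [0,0,0,0,0,0,1],
    [0,0,0,0,0,0,1],
    [0,0,0,0,0,0,1],
  ],
)

```text
time: 36.95
ee_pos: [0.4424, -0.1687, 0.1805]
orientation: [-0.128, 0.992, -0.0, 0.001]
contact_force: [-0.8, -0.1, 0.2]
gripper_width: 0.0935
finger_force: 0.0
```

```bash
python3 -c "
from h import *
ft()
im=snap('top','t3.png');snap('scene','s3.png')
for x,y,z in ((190,215,.188),(188,214,.188)):
  for v in (200,215,235): print(face(im,x,y,z,rad=38,vmin=v))
plan(.4566,-.1655,.011,14.75)"
```

```text
t 36.95 z [ 0.442 -0.169  0.18 ] F [-0.79 -0.12  0.17] tool torque [-0.062  0.015 -0.026] tau [-5.900e-01 -3.487e+01 -2.790e+01 -1.000e-01  3.000e-02  2.000e-02] w 0.09348965494529865 tilt [-0.001 -0.    -1.   ]
(array([0.5292912, 0.2406987]), [62.614723205566406, 124.02140808105469], np.float32(-18.256226))
(array([0.52940082, 0.2407301 ]), [61.028297424316406, 122.24484252929688], np.float32(-18.298698))
(array([0.52949744, 0.24075409]), [58.37520980834961, 119.99944305419922], np.float32(-18.246399))
(array([0.5292912, 0.2406987]), [62.614723205566406, 124.02140808105469], np.float32(-18.256226))
(array([0.52940082, 0.2407301 ]), [61.028297424316406, 122.24484252929688], np.float32(-18.298698))
(array([0.52949744, 0.24075409]), [58.37520980834961, 119.99944305419922], np.float32(-18.246399))
t 37.05 p [ 0.4424 -0.1684  0.1805] turn tot [-0.0001  0.0001  0.0001] shift tot(after turn) [-0.097 -0.005  1.13 ] n 4 per row [-0.  0.  0.] [-0.0242 -0.0013  0.2825]
```

The stack is square within about 2 mm, at yaw -18.3°. Now I'll re-grip the middle case.

Request:
play_rows(
  series=[
    [0,0,0,-0.05,-0.005,0,1],
    [0,0,0,-0.047,0.003,0.1,1],
    [0,0,0,0,0,0.25,1],
    [0,0,0,0,0,0.25,1],
    [0,0,0,0,0,0.25,1],
  ],
)

```text
time: 37.55
ee_pos: [0.457, -0.1654, 0.0517]
orientation: [-0.128, 0.992, -0.001, 0.001]
contact_force: [-0.5, 0.7, -0.3]
gripper_width: 0.0931
finger_force: 0.0
```

Request:
play_rows(
  series=[
    [0,0,0,0,0,0.18,1],
    [0,0,0,0,0,0.1,1],
    [0,0,0,0,0,0,1],
    [0,0,0,0,0,0,1],
    [0,0,0,0,0,0,0],
  ],
)

```text
time: 38.05
ee_pos: [0.4571, -0.1663, 0.0117]
orientation: [-0.128, 0.992, -0.001, 0.001]
contact_force: [-0.8, 1.2, 0.8]
gripper_width: 0.0889
finger_force: 0.0
```

Request:
play_rows(
  series=[
    [0,0,0,0,0,0,0],
    [0,0,0,0,0,0,0],
    [0,0,0,0,0,0,0],
    [0,0,0,0,0,0,0],
    [0,0,0,0,0,0,0],
  ],
  force=55,
)

```text
time: 38.55
ee_pos: [0.4562, -0.1664, 0.011]
orientation: [-0.128, 0.992, -0.0, 0.0]
contact_force: [-0.4, -1.2, 3.0]
gripper_width: 0.0592
finger_force: 55.0
```

```bash
python3 -c "
from h import *
ft()"
```

```text
t 38.55 z [ 0.456 -0.166  0.011] F [-0.35 -1.24  2.96] tool torque [ 0.005  0.095 -0.022] tau [  0.51 -39.18 -19.89   0.19   0.08   0.05] w 0.05922080117840872 tilt [-0.001 -0.001 -1.   ]
```

Request:
play_rows(
  series=[
    [0,0,0,0,0,-0.1,0],
    [0,0,0,0,0,-0.2,0],
    [0,0,0,0,0,-0.25,0],
    [0,0,0,0,0,-0.25,0],
    [0,0,0,0,0,-0.2,0],
  ],
)

```text
time: 39.05
ee_pos: [0.4552, -0.1655, 0.1616]
orientation: [-0.128, 0.992, 0.0, -0.0]
contact_force: [-0.3, -0.5, -5.3]
gripper_width: 0.0591
finger_force: 55.0
```

Request:
play_rows(
  series=[
    [0,0,0,0,0,-0.1,0],
    [0,0,0.015,0,0,0,0],
    [0,0,0.02,0,0,0,0],
    [0,0,0.02,0,0,0,0],
    [0,0,0,0,0,0,0],
  ],
)

```text
time: 39.55
ee_pos: [0.4547, -0.1652, 0.1743]
orientation: [0.045, 0.999, 0.001, -0.001]
contact_force: [0.6, -0.2, -5.5]
gripper_width: 0.0591
finger_force: 55.0
```

```bash
python3 -c "
from h import *
avg(4); ft()
plan(.652,-.0156,.18,-6)"
```

```text
ty [0.071 0.066 0.124 0.048] mean [-3.4000e-03  7.7100e-02 -3.1400e-02  2.7610e-01  6.3100e-02 -5.9173e+00
  2.5100e-02  4.5520e-01 -1.6550e-01  1.7470e-01] std [0.043 0.029 0.026 0.278 0.236 0.455 0.003 0.    0.    0.   ]
t 39.75 z [ 0.455 -0.166  0.175] F [ 0.42 -0.12 -5.73] tool torque [ 0.06   0.048 -0.033] tau [ 0.000e+00 -3.913e+01 -3.001e+01 -2.000e-02  2.000e-02 -2.000e-02] w 0.05873092070684671 tilt [ 0.001  0.001 -1.   ]
t 39.75 p [ 0.4554 -0.1657  0.175 ] turn tot [ 0.0001 -0.0002  0.0029] shift tot(after turn) [-1.199  1.132 -0.033] n 6 per row [ 0.     -0.      0.0005] [-0.1998  0.1887 -0.0055]
```

The off-centre moment (+0.077) persists after regripping, which confirms the rattler. On to the tray.

Request:
play_rows(
  series=[
    [0,0,0.0029,0,0,0,0],
    [0,0,0,-0.08,0.07,0,0],
    [0,0,0,-0.15,0.15,0,0],
    [0,0,0,-0.2,0.19,0,0],
    [0,0,0,-0.22,0.2,0,0],
  ],
)

```text
time: 40.25
ee_pos: [0.5633, -0.0849, 0.1757]
orientation: [0.054, 0.999, -0.0, 0.0]
contact_force: [1.2, -1.8, -4.9]
gripper_width: 0.0591
finger_force: 55.0
```

Request:
play_rows(
  series=[
    [0,0,0,-0.22,0.2,0,0],
    [0,0,0,-0.17,0.17,0,0],
    [0,0,0,-0.1,0.1,0,0],
    [0,0,0,-0.055,0.05,0,0],
    [0,0,0,0,0,0,0],
  ],
)

```text
time: 40.75
ee_pos: [0.6526, -0.0158, 0.1747]
orientation: [0.053, 0.999, 0.0, -0.0]
contact_force: [0.1, -0.3, -3.9]
gripper_width: 0.0592
finger_force: 55.0
```

Request:
play_rows(
  series=[
    [0,0,0,0,0,0,0],
    [0,0,0,0,0,0,0],
    [0,0,0,0,0,0,0],
    [0,0,0,0,0,0,0],
    [0,0,0,0,0,0,0],
  ],
)

```text
time: 41.25
ee_pos: [0.652, -0.0171, 0.1759]
orientation: [0.054, 0.999, -0.0, 0.0]
contact_force: [-0.7, -0.1, -5.5]
gripper_width: 0.0588
finger_force: 55.0
```

```bash
python3 -c "
from h import *
plan(.652,-.0156,.175,-6); ft()
snap('scene','s4.png')
print(ctrl.sense()['joint_velocities'].round(3))"
```

```text
t 41.25 p [ 0.652  -0.0171  0.1759] turn tot [-0.      0.0001 -0.0005] shift tot(after turn) [0.001 0.01  0.006] n 1 per row [-0.      0.0001 -0.0005] [0.0009 0.0097 0.0058]
t 41.25 z [ 0.652 -0.017  0.176] F [-0.75 -0.09 -5.48] tool torque [-0.052  0.033  0.04 ] tau [-6.000e-02 -5.845e+01 -3.137e+01 -2.000e-02  1.000e-02 -0.000e+00] w 0.05881152453451605 tilt [-0. -0. -1.]
[ 0.005  0.005 -0.003  0.001 -0.001  0.001]
```

View pics/s4.png

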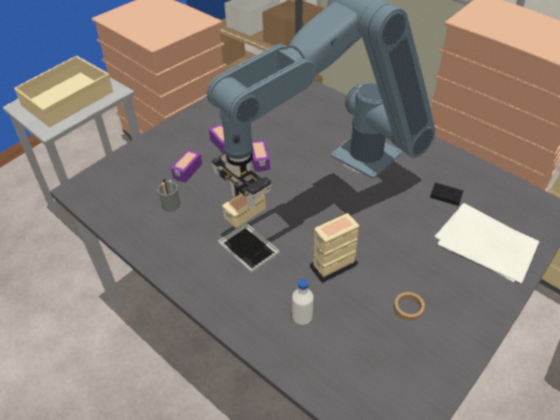

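The picture shows the three-high stack square at (337,245). The rattling case is held level at (244,207), above the tray at (249,247), and the bottle, cup and tape are untouched. I'll settle and hand in.

Request:
play_rows(
  series=[
    [0,0,0,0,0,0,0],
    [0,0,0,0,0,0,0],
    [0,0,0,0,0,0,0],
    [0,0,0,0,0,0,0],
    [0,0,0,0,0,0,0],
  ],
)

```text
time: 41.8
ee_pos: [0.6522, -0.0165, 0.1755]
orientation: [0.054, 0.999, 0.0, -0.0]
contact_force: [-1.2, -0.5, -5.3]
gripper_width: 0.059
finger_force: 55.0
```

```bash
python3 -c "
from h import *
ft(); print(workorder.job_done())"
```

```text
t 41.8 z [ 0.652 -0.017  0.176] F [-1.22 -0.5  -5.31] tool torque [-0.033  0.031 -0.022] tau [-1.000e-02 -5.849e+01 -3.140e+01 -2.000e-02  1.000e-02 -0.000e+00] w 0.05899878384162164 tilt [ 0.  0. -1.]
the job is handed in; nothing more can be done
None
```

The middle case rattles: the left and right ones are stacked on the column, square to about 2 mm, and the middle one is held level and still about 0.16 m above the tray; I handed the job in at 41.8 s.

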